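Press a pot's lid home in a bench locking clamp

TASK

Set the square pot on the clamp's plate and push it square and flush into the fence corner. Then swing the clamp's handle down over centre so that it locks and its pad, not your fingers, presses the lid home, and flick the release lever's paddle so that the clamp springs open. Leave the closed pot in the corner, do not force the clamp, and leave the bamboo lid and marker alone.

Things in the scene. Friction and masses are not known exactly. Their poses are not given: they have to be found in the camera images.
- pot: loose square aluminium pot, 50 x 50 mm and 26 mm high, about 0.19 kg, origin at the centre of its underside, z up through the lid, sides along its x and y (no side is special). A round lid (36 mm across, 4 mm thick rim, concentric) stands in its top. It starts on the table at the robot's side of the clamp, at any yaw, upright
- pot_lid (a joint): how far the pot's round lid has been pressed in, m: 0 = standing proud (lid's top 36 mm above the pot's underside), 0.006 = fully home (lid's top 30 mm above the underside). It needs about 10 N and stays where it is pushed
- lid_cap: the pot's round metal lid, 36 mm across, 4 mm thick; origin at the centre of the underside of its rim
- clamp: fixed bench locking clamp, yaw varies. Origin on the table under the jaw pivot; z up, jaw on its -y side, handle on its +y side, +x away from the robot. Aluminium plate 6 mm thick, x -40 to 45, y -115 to 121 mm, with a fence corner. Pivot cheeks reach z = 61, x within 15, y -9 to 67 mm. Open, the 16 mm wide jaw arm stands up 140 mm and its pad reaches y = -45 mm: keep the gripper clear of it
- corner (a point): inner corner of the two dark steel fences at the plate's top, (25, -53, 6) mm in the clamp's frame, same axes. Fences 8 mm thick, tops 20 mm above the table: one along y with inner face x = 25 (y -113 to -51 mm), one along x with inner face y = -53 (x -25 to 33 mm). A pot flush in the corner has its origin at (0, -78, 6) mm in the clamp's frame, sides parallel to the fences
- handle_pivot (a point): the handle's pivot, (0, 56, 45) mm in the clamp's frame, same axes; the handle turns about the clamp's x. It is a straight bar along which the black grip, 22 mm wide and 16 mm thick, lies 49 to 127 mm from the pivot
- handle (a joint): closing angle of the clamp handle, rad: 0 = open (handle points 72 degrees up from the clamp's +y), 1.150 = dead centre, 1.225 = locked on its stop (2 degrees up). A light spring holds it open. Pressed 85 mm from the pivot it takes a few N at first, about 10 N while the lid goes in, then it snaps past centre and the pad's spring keeps it locked (only with a pot under the pad)
- handle_grip (a point): middle of the grip's upper face, 90 mm from the pivot and 8 mm above the bar's centre line; push here, square to the bar, to close
- release (a joint): release lever angle, rad: 0 = at rest, 0.22 = paddle down on its stop. Pivot at (-25, 106, 26) mm in the clamp's frame, axis along the clamp's x. Pressing the paddle lifts the lever's nose under the locked handle and kicks it back over centre (10 to 20 N, paddle sinks 6 to 12 mm); lever and handle then spring back to rest and open by themselves
- paddle (a point): centre of the top of the release lever's steel paddle (30 x 30 x 6 mm), at (-55, 161, 32) mm in the clamp's frame at rest, 55 mm to the robot's side of the handle; press it straight down
- pad: round rubber-faced pad, 20 mm across, on a spring plunger (7 mm travel) below the tip of the jaw arm; comes down at (0, -78) mm in the clamp's frame
- bamboo_lid: bystander: round bamboo lid, 70 mm across, 17 mm high, on the table beyond the clamp
- marker: bystander: felt marker, 132 mm long, lying on the table to the right of the clamp
Not all that is in view belongs to the job. Leave any purple look-alike of the pot alone.

How it is judged:
By the outcome, as a careful person would: the job done as asked, in the order asked, and still so for the second after the job is handed in, with the robot touching nothing.
It also fails if it takes over 69 s, if anything falls off the work surface, if the arm or the gripper's body presses on something with over 40 N, if the wrist force passes 120 N, or if a joint passes its speed limit or range.

ROBOT

A 6-joint arm with a two-finger parallel gripper is mounted at the origin on a cart in front of the work surface, level with it; the furniture and walls round the work are solid. World frame = base frame: x ahead of the robot, y to its left, z up, the work surface at z = 0. Lengths are in m, angles in rad, forces in N, time in s.
With the tool pointing down it reaches from about 0.25 to 0.725 m from the base axis. Payload 4 kg.
Tool frame: the origin (TCP) lies midway between the tips of the shut fingers; the grasp point (between the pads) lies 19 mm behind it; z points along the fingers, y is the line along which they close (so a half turn about z gives the same grasp; the last joint's range is limited). The gripper opens to 85 mm and grips with 20 to 120 N. Pads are 22 mm wide; open, the fingers measure 114 mm over their backs; the gripper's body (76 mm by 85 mm) begins 54 mm behind the grasp point. The pads swing forward as they close: fully open they stand 13 mm farther back than shut.
Start: joints at [1.176, 0.241, 0.005, 1.335, 0, 1.571], TCP at [0.192, 0.462, 0.207] pointing down, gripper open.
Joint ranges: [-2.72, 2.72], [-1.05, 1.87], [-1.09, 1.28], [-1.99, 2.15], [-1.42, 1.44], [-3.14, 3.14]. Speed limits (rad/s): [2.79, 2.79, 3.14, 3.14, 3.14, 3.14].

INTERFACE

Orientations are given as a unit quaternion [x, y, z, w].
In Python, from workcell import bot, camera, job_done gives the robot as it stands.
- The arm moves only by the tool carry_out, never from a script. Its argument "plan" is a list of rows, each an object of numbers: "dx", "dy", "dz": the shift along the tool's x, y, z in mm; "twist": the turn about the tool's z in degrees; "fingers": the closure, from -1 (fully open) to 1 (shut). In form: [{"dx": .., "dy": .., "dz": .., "twist": .., "fingers": ..}, ...]. A call has exactly 5 rows; each row is the pose to reach, as a shift and turn from the pose commanded when the call began, along the tool's axes at that moment; what a row does not reach only later rows make up. A row lasts 1/12 s, in which the tool goes at most 41.7 mm and 7.16 degrees, less where a joint would pass 70% of its speed; a pose out of reach is approached as far as the arm can. A call with a gripper value outside its range is refused whole. The fingers move at their own pace and stop on an object; the grip force is fixed at half the most. Time passes only in rows, so rows that repeat a pose let the fingers close, or fill a call up. It gives the time, the measured TCP pose, the force, the opening and the grip force at its end, in the units of the state.
- bot.get_obs(): the state, without advancing time (a new reading comes with each control period).
- camera(name): name is "scene" or "top" or "wrist"; returns a dict with "image" (420x560x3 uint8, red, green, blue), "intrinsics" (3x3 intrinsics, pixels), "eye" and "attitude" of the camera in the world. Camera axes: x right, y down, z forward; pixel columns grow to the right and rows downward; lengths in m; the calibration is good to about 2 mm. A picture is of the moment at which its call begins. There is no depth.
- job_done(): hands the job in; it is judged then, once.
The state is a dict: "clock": time; "joint_pos": joint angles; "joint_vel": joint speeds; "tau": joint torques, N m; "eef_pos": TCP position; "tool_rot": TCP orientation; "ft_force": force on the tool from outside, world axes, zero at the start; "ft_torque": the same for the moment, N m; "grip_width": finger opening in m; "grasp_force": force on a finger pad.
Only numpy, scipy, OpenCV 4.12 (cv2) and the standard library are available. Lean on these libraries where they do the work, as an engineer would, in place of code of your own. Each camera call takes 0.05 s, during which the arm holds its last target. There are 200 camera calls.

## Working session

There is one attempt and no reset: what is moved stays moved. The work goes in short steps, Python scripts to look and compute and a tool call to move; the robot and the scene stay as the last step left them, time stands still between calls to the robot, and variables do not carry over. Pictures are saved under pics/ and viewed, at most 10 in all, crops included, and the job is handed in when it is done.

Besides the shell and the picture viewer there is one more tool, called after "Emit:" by a JSON object that holds its "fn" and its "kwargs", one argument or row to a line. carry_out: Moves the arm, as the interface text tells. Its arguments: {"type":"object","properties":{"plan":{"type":"array","items":{"type":"object","properties":{"dx":{"type":"number"},"dy":{"type":"number"},"dz":{"type":"number"},"twist":{"type":"number"},"fingers":{"type":"number"}}}}},"required":["plan"]}

```bash
mkdir -p pics
cat > h.py <<'E'
import numpy as np, cv2, pickle
from scipy.spatial.transform import Rotation as R
from workcell import bot, camera, job_done
def snap(n,f):
    c=camera(n); cv2.imwrite(f'pics/{f}.png',cv2.cvtColor(c['image'],cv2.COLOR_RGB2BGR)); pickle.dump(c,open(f'pics/{f}.pkl','wb')); return c
def load(f): return pickle.load(open(f'pics/{f}.pkl','rb'))
def rot(c):
    a=np.array(c['attitude'],float); return R.from_quat(a).as_matrix() if a.size==4 else a.reshape(3,3)
def ray(c,u,v,z):
    d=rot(c)@np.linalg.solve(np.array(c['intrinsics']),[u,v,1]); e=np.array(c['eye']); return e+d*(z-e[2])/d[2]
def proj(c,p):
    q=np.array(c['intrinsics'])@(rot(c).T@(np.array(p)-np.array(c['eye']))); return q[:2]/q[2]
E
python3 - <<'E'
from h import *
for n in ['scene','top']:
    c=snap(n,n+'0'); print(n,c['eye'],c['attitude'],c['intrinsics'])
o=bot.get_obs(); print(o)
a=load('scene0')['image'];b=load('top0')['image']
E
```

```text
scene [ 0.0392556  -0.90240699  0.53397884] [ 0.81619391 -0.29768044  0.16369235 -0.46735283] [[407.71864227   0.         275.54020717]
 [  0.         407.71864227 208.06396755]
 [  0.           0.           1.        ]]
top [ 0.44196341 -0.38119146  1.00010664] [ 0.70672192 -0.70579598  0.02250712 -0.04346947] [[426.08585918   0.         273.57818728]
 [  0.         426.08585918 209.37444683]
 [  0.           0.           1.        ]]
{'clock': 0.1, 'joint_pos': array([ 1.17603433e+00,  2.41355728e-01,  3.84665760e-03,  1.33520552e+00,
       -2.32781378e-06,  1.57078129e+00]), 'joint_vel': array([ 0.00027265, -0.00044407,  0.00256472, -0.00140747,  0.00011428,
       -0.00053082]), 'tau': array([-2.89275276e-04, -3.73136222e+01,  2.53010237e+01,  1.08512459e-02,
       -3.11569113e-05, -3.37439815e-06]), 'eef_pos': array([0.19205606, 0.46097037, 0.2059883 ]), 'tool_rot': array([ 1.96094390e-01,  9.80584555e-01, -9.40735892e-04, -1.86953335e-04]), 'ft_force': array([ 0.045301  , -0.45869648, -0.66832489]), 'ft_torque': array([ 0.01676539,  0.02014635, -0.00880826]), 'grasp_force': 0.0, 'grip_width': 0.08563532813591913}
```

View pics/scene0.png

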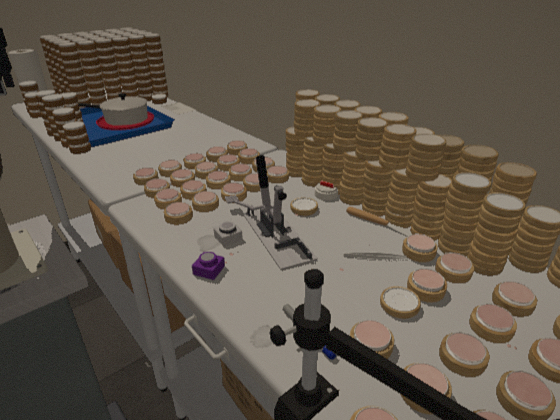

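View pics/top0.png

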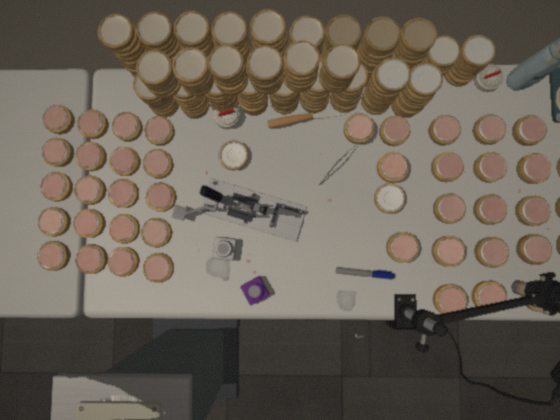

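The grey pot is at top (224,248) and scene (229,234). The purple look-alike is at top (256,290) and scene (209,264). The clamp's plate spans about (205..305,180..240) in top. I choose the grey pot and will check it in a close crop.

Run:
```python
from h import *
c=load('top0'); im=cv2.cvtColor(c['image'],cv2.COLOR_RGB2BGR)
for p in [(224,248),(256,290),(305,230),(205,190)]: print(p,ray(c,*p,0.0))
t=cv2.resize(im[165:315,165:315],(600,600),interpolation=cv2.INTER_CUBIC)
cv2.imwrite('pics/crop1.png',t)
s=load('scene0'); im=cv2.cvtColor(s['image'],cv2.COLOR_RGB2BGR)
cv2.imwrite('pics/crop2.png',cv2.resize(im[145:285,185:325],(600,600),interpolation=cv2.INTER_CUBIC))
```

```text
(224, 248) [ 0.44456634 -0.23522428  0.        ]
(256, 290) [ 0.34771187 -0.31107722  0.        ]
(305, 230) [ 0.48705846 -0.42515105  0.        ]
(205, 190) [ 0.58192105 -0.18796143  0.        ]
```

View pics/crop1.png

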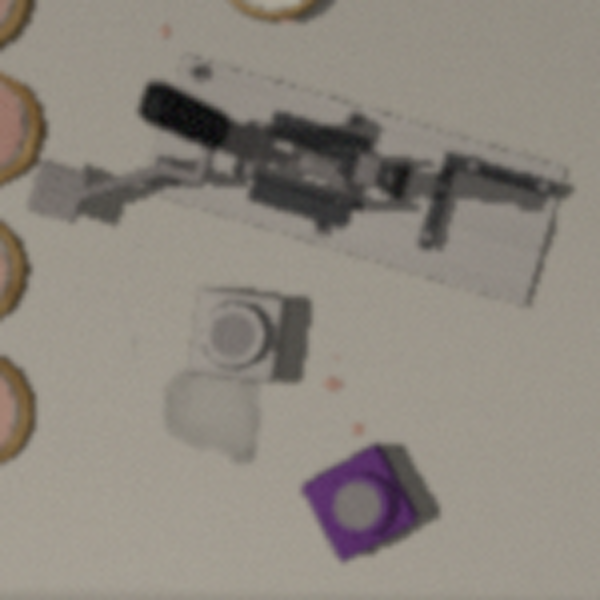

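View pics/crop2.png

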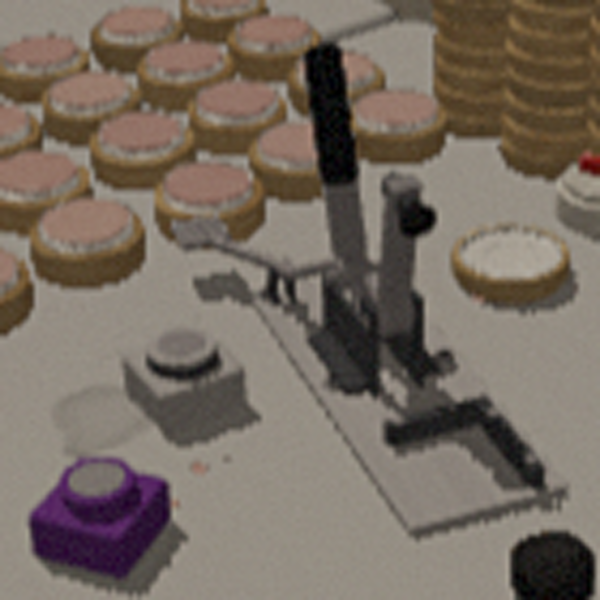

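The crop confirms it. The grey square pot with its round lid is at crop1 (236,335), and the purple block at (358,505) is the decoy. In crop1 the plate's corners are at about (530,305), (570,165) and (185,55), with the paddle at (58,192).

```bash
cat >> h.py <<'E'
def fit2(A,B): # rigid A(clamp)->B(world)
    A=np.array(A);B=np.array(B);a=A-A.mean(0);b=B-B.mean(0)
    th=np.arctan2((a[:,0]*b[:,1]-a[:,1]*b[:,0]).sum(),(a*b).sum()); M=np.array([[np.cos(th),-np.sin(th)],[np.sin(th),np.cos(th)]])
    t=B.mean(0)-M@A.mean(0); return th,t,B-(A@M.T+t)
E
python3 - <<'E'
from h import *
c=load('top0'); f=lambda x,y:(165+(x+.5)/4-.5,165+(y+.5)/4-.5)
pts=[((530,305),(-40,-115),6),((570,165),(45,-115),6),((185,55),(45,121),6),((58,192),(-55,161),32)]
W=[ray(c,*f(*p),z/1000)[:2] for p,_,z in pts]; A=[np.array(q)/1000 for _,q,_ in pts]
th,t,r=fit2(A,W); print('clamp yaw',np.degrees(th),t,'res mm',(r*1000).round(1))
print('lid',ray(c,*f(236,335),.036))
for p in [(205,288),(283,292),(190,375),(275,382)]: print(p,ray(c,*f(*p),.026))
w=snap('wrist','w0'); o=bot.get_obs(); T=R.from_quat(o['tool_rot']).as_matrix(); print('T',T.round(3)); print('cam in tool',T.T@(np.array(w['eye'])-o['eef_pos']),(T.T@rot(w)).round(3),w['intrinsics'])
E
```

```text
clamp yaw -16.261993477732656 [ 0.53224068 -0.3064715 ] res mm [[-0.1 -0.8]
 [ 0.  -0.6]
 [-0.5  0.3]
 [ 0.6  1.2]]
lid [ 0.44362564 -0.23963845  0.036     ]
(205, 288) [ 0.47042187 -0.21996612  0.026     ]
(283, 292) [ 0.46821812 -0.26483662  0.026     ]
(190, 375) [ 0.42084555 -0.21213126  0.026     ]
(275, 382) [ 0.41704549 -0.26083311  0.026     ]
T [[-0.923  0.385 -0.001]
 [ 0.385  0.923 -0.001]
 [-0.    -0.002 -1.   ]]
cam in tool [ 0.08163612 -0.00074949 -0.16664309] [[ 0.001 -0.948 -0.317]
 [ 1.     0.001 -0.   ]
 [ 0.    -0.317  0.948]] [[378.28635482   0.         280.12571584]
 [  0.         378.28635482 214.15654458]
 [  0.           0.           1.        ]]
```

```bash
cat >> h.py <<'E'
TH=np.radians(-16.262); TC=np.array([0.53224,-0.30647])
def c2w(x,y,z):
    M=np.array([[np.cos(TH),-np.sin(TH)],[np.sin(TH),np.cos(TH)]]); return np.r_[TC+M@np.array([x,y])/1000,z/1000]
def w2c(p):
    M=np.array([[np.cos(TH),-np.sin(TH)],[np.sin(TH),np.cos(TH)]]); return np.r_[M.T@(np.array(p)[:2]-TC),p[2]]*1000
def go(p,head=None):
    o=bot.get_obs(); T=R.from_quat(o['tool_rot']).as_matrix(); h=np.degrees(np.arctan2(T[1,0],T[0,0]))
    s=(T.T@(np.array(p)-o['eef_pos'])*1000).round(1)
    print('shift',s,'head',h.round(2),'twist',None if head is None else round((h-head+180)%360-180,2),'q',o['joint_pos'].round(2),'F',o['ft_force'].round(1),'w',round(o['grip_width'],4),'clampxyz',w2c(o['eef_pos']).round(1),'t',o['clock'])
E
python3 -c "
from h import *
go([0.40,-0.24,0.207])"
```

```text
shift [-461.6 -567.2    0. ] head 157.38 twist None q [ 1.18  0.24  0.    1.34 -0.    1.57] F [-0.1 -0.5  0.6] w 0.0856 clampxyz [-541.4  641.6  206.1] t 0.15
```

Emit:
{"fn": "carry_out", "kwargs": {
  "plan": [
    {"twist":7},
    {"dx":-20,"dy":-20,"twist":7},
    {"dx":-50,"dy":-50,"twist":7},
    {"dx":-80,"dy":-80,"twist":7},
    {"dx":-100,"dy":-110,"twist":7}
  ]
}}

```text
$.plan[0]: bad value
```

```bash
python3 -c "
from h import *
go([0.40,-0.24,0.207],-95)"
```

```text
shift [-461.6 -567.2    0. ] head 157.38 twist -107.62 q [ 1.18  0.24  0.    1.34 -0.    1.57] F [-0.1 -0.5  0.6] w 0.0856 clampxyz [-541.4  641.6  206.1] t 0.15
```

Rows need all fields.

Emit:
{"fn": "carry_out", "kwargs": {
  "plan": [
    {"dx":0,"dy":0,"dz":0,"twist":7,"fingers":-1},
    {"dx":-20,"dy":-25,"dz":0,"twist":7,"fingers":-1},
    {"dx":-45,"dy":-55,"dz":0,"twist":7,"fingers":-1},
    {"dx":-70,"dy":-85,"dz":0,"twist":7,"fingers":-1},
    {"dx":-95,"dy":-115,"dz":0,"twist":7,"fingers":-1}
  ]
}}

```text
clock: 0.57
eef_pos: [0.2356, 0.3172, 0.2063]
tool_rot: [0.255, 0.967, -0.001, -0.0]
ft_force: [1.2, 0.3, 0.5]
grip_width: 0.0854
grasp_force: 0.0
```

```bash
python3 -c "
from h import *
go([0.40,-0.24,0.207],-95)"
```

```text
shift [-4.177e+02 -4.038e+02 -3.000e-01] head 150.47 twist -114.53 q [ 0.93  0.03 -0.24  1.3  -0.    1.45] F [1.2 0.3 0.5] w 0.0854 clampxyz [-459.4  515.6  206.3] t 0.5667
```

Emit:
{"fn": "carry_out", "kwargs": {
  "plan": [
    {"dx":-25,"dy":-25,"dz":0,"twist":-7,"fingers":-1},
    {"dx":-55,"dy":-55,"dz":0,"twist":-14,"fingers":-1},
    {"dx":-83,"dy":-80,"dz":0,"twist":-21,"fingers":-1},
    {"dx":-110,"dy":-107,"dz":0,"twist":-28,"fingers":-1},
    {"dx":-138,"dy":-134,"dz":0,"twist":-35,"fingers":-1}
  ]
}}

```text
clock: 0.98
eef_pos: [0.2821, 0.1605, 0.2068]
tool_rot: [0.004, 1.0, -0.0, 0.0]
ft_force: [1.1, 0.0, -0.6]
grip_width: 0.0854
grasp_force: 0.0
```

```bash
python3 -c "
from h import *
go([0.40,-0.24,0.207],-95)"
```

```text
shift [-1.213e+02 -3.995e+02 -2.000e-01] head 179.52 twist -85.48 q [ 0.52 -0.11 -0.38  1.31 -0.    0.53] F [ 1.1  0.  -0.6] w 0.0854 clampxyz [-370.9  378.2  206.8] t 0.9833
```

Emit:
{"fn": "carry_out", "kwargs": {
  "plan": [
    {"dx":-10,"dy":-38,"dz":0,"twist":-7,"fingers":-1},
    {"dx":-22,"dy":-76,"dz":0,"twist":-14,"fingers":-1},
    {"dx":-34,"dy":-114,"dz":0,"twist":-21,"fingers":-1},
    {"dx":-46,"dy":-152,"dz":0,"twist":-28,"fingers":-1},
    {"dx":-58,"dy":-190,"dz":0,"twist":-35,"fingers":-1}
  ]
}}

```text
clock: 1.4
eef_pos: [0.3246, 0.0172, 0.2069]
tool_rot: [-0.22, 0.976, 0.0, 0.0]
ft_force: [0.7, 0.3, -0.7]
grip_width: 0.0854
grasp_force: 0.0
```

```bash
python3 -c "
from h import *
go([0.40,-0.24,0.207],-95)"
```

```text
shift [ 4.220e+01 -2.646e+02 -1.000e-01] head -154.6 twist -59.6 q [ 0.05 -0.11 -0.38  1.31  0.   -0.39] F [ 0.7  0.3 -0.7] w 0.0854 clampxyz [-289.9  252.6  206.9] t 1.4
```

Emit:
{"fn": "carry_out", "kwargs": {
  "plan": [
    {"dx":6,"dy":-38,"dz":0,"twist":-7,"fingers":-1},
    {"dx":12,"dy":-76,"dz":0,"twist":-14,"fingers":-1},
    {"dx":18,"dy":-114,"dz":0,"twist":-21,"fingers":-1},
    {"dx":24,"dy":-152,"dz":0,"twist":-28,"fingers":-1},
    {"dx":30,"dy":-190,"dz":0,"twist":-35,"fingers":-1}
  ]
}}

```text
clock: 1.82
eef_pos: [0.3709, -0.1407, 0.2069]
tool_rot: [-0.455, 0.891, 0.0, 0.0]
ft_force: [1.4, 0.4, 0.5]
grip_width: 0.0857
grasp_force: 0.0
```

```bash
python3 -c "
from h import *
go([0.41,-0.24,0.18],-95)"
```

```text
shift [ 57.6 -89.9  26.9] head -125.9 twist -30.9 q [-0.36  0.04 -0.24  1.3   0.   -1.31] F [1.4 0.4 0.5] w 0.0857 clampxyz [-201.3  114.   206.9] t 1.8167
```

Emit:
{"fn": "carry_out", "kwargs": {
  "plan": [
    {"dx":18,"dy":-25,"dz":5,"twist":-7,"fingers":-1},
    {"dx":36,"dy":-50,"dz":15,"twist":-14,"fingers":-1},
    {"dx":52,"dy":-70,"dz":25,"twist":-21,"fingers":-1},
    {"dx":52,"dy":-70,"dz":25,"twist":-25,"fingers":-1},
    {"dx":52,"dy":-70,"dz":25,"twist":-25,"fingers":-1}
  ]
}}

```text
clock: 2.23
eef_pos: [0.3962, -0.2234, 0.1806]
tool_rot: [-0.634, 0.773, 0.001, -0.0]
ft_force: [-0.2, -0.4, 0.6]
grip_width: 0.0853
grasp_force: 0.0
```

Run:
```python
from h import *
go([0.4436,-0.2396,0.15],-95)
snap('wrist','w1')
```

```text
shift [  6.7 -49.7  30.5] head -101.28 twist -6.28 q [-0.51  0.17 -0.16  1.25  0.   -1.89] F [-0.2 -0.4  0.6] w 0.0853 clampxyz [-153.8   41.7  180.6] t 2.2333
```

View pics/w1.png

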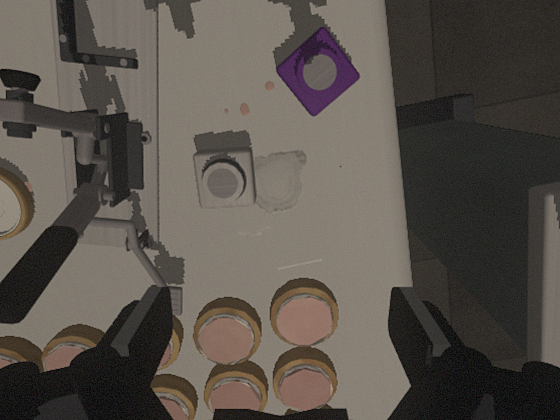

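The wrist view shows the grey pot at (224,178) with its lid disc at (223,182), the purple decoy at (319,70) and the plate's near edge at u≈158. I'll crop for the pot's corners.

Run:
```python
from h import *
im=cv2.cvtColor(load('w1')['image'],cv2.COLOR_RGB2BGR)
t=cv2.resize(im[130:220,180:270],(720,720),interpolation=cv2.INTER_CUBIC)[:600]
t=cv2.normalize(t,None,0,255,cv2.NORM_MINMAX)
cv2.imwrite('pics/crop3.png',cv2.resize(im[135:220,180:270],(635,600),interpolation=cv2.INTER_CUBIC))
```

```text
(no output)
```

View pics/crop3.png

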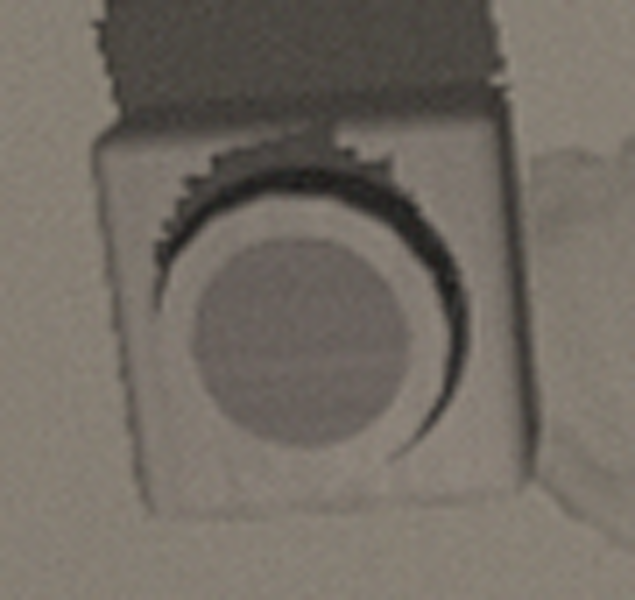

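Top-face corners in the crop: (97,138), (497,113), (533,488), (147,517). The lid-top disc is centred at (302,342).

Run:
```python
from h import *
c=load('w1'); s=635/90; f=lambda x,y:(180+(x+.5)/s-.5,135+(y+.5)/s-.5)
P=np.array([ray(c,*f(*p),.026)[:2] for p in [(97,138),(497,113),(533,488),(147,517)]])
E=np.roll(P,-1,0)-P; print(P.round(4),'len',np.linalg.norm(E,axis=1).round(4),'ang',((np.degrees(np.arctan2(E[:,1],E[:,0]))+45)%90-45).round(2),'ctr',P.mean(0).round(4),'lid',ray(c,*f(302,342),.036).round(4))
# plate near edge in wrist view vs model
for q in [(-40,-115,6),(-40,60,6),(25,-53,20),(-25,-53,20),(-55,161,32)]: print(q,proj(c,c2w(*q)).round(1))
yaw=np.radians(np.mean((np.degrees(np.arctan2(E[:,1],E[:,0]))+45)%90-45)); ctr=P.mean(0)
h=np.degrees(yaw)-90; d=np.array([np.cos(np.radians(h)),np.sin(np.radians(h))]); print('head',h)
go(np.r_[ctr+d*.017,0.08],h); go(np.r_[ctr+d*.017,0.013],h)
```

```text
[[ 0.4623 -0.2656]
 [ 0.4144 -0.2591]
 [ 0.4203 -0.2122]
 [ 0.4689 -0.218 ]] len [0.0484 0.0472 0.0489 0.048 ] ang [-7.7  -7.19 -6.81 -7.88] ctr [ 0.4415 -0.2387] lid [ 0.4422 -0.2383  0.036 ]
(-40, -115, 6) [152.  -25.2]
(-40, 60, 6) [155.7 190. ]
(25, -53, 20) [65.7 50.7]
(-25, -53, 20) [129.1  56.7]
(-55, 161, 32) [164.9 300.8]
head -97.39669882539167
shift [ 24.  -48.8 101.1] head -101.36 twist -3.96 q [-0.51  0.17 -0.16  1.25  0.   -1.88] F [-0.1 -0.5 -0.1] w 0.0853 clampxyz [-154.    42.4  181.2] t 2.2833
shift [ 24.  -49.  168.1] head -101.36 twist -3.96 q [-0.51  0.17 -0.16  1.25  0.   -1.88] F [-0.1 -0.5 -0.1] w 0.0853 clampxyz [-154.    42.4  181.2] t 2.2833
```

Emit:
{"fn": "carry_out", "kwargs": {
  "plan": [
    {"dx":12,"dy":-25,"dz":10,"twist":-4,"fingers":-1},
    {"dx":24,"dy":-49,"dz":30,"twist":-4,"fingers":-1},
    {"dx":24,"dy":-49,"dz":60,"twist":-4,"fingers":-1},
    {"dx":24,"dy":-49,"dz":90,"twist":-4,"fingers":-1},
    {"dx":24,"dy":-49,"dz":100,"twist":-4,"fingers":-1}
  ]
}}

```text
clock: 2.7
eef_pos: [0.4379, -0.2532, 0.0783]
tool_rot: [-0.661, 0.75, 0.003, -0.001]
ft_force: [-0.2, 0.5, -0.8]
grip_width: 0.0852
grasp_force: 0.0
```

Emit:
{"fn": "carry_out", "kwargs": {
  "plan": [
    {"dx":0,"dy":0,"dz":0,"twist":0,"fingers":-1},
    {"dx":0,"dy":0,"dz":0,"twist":0,"fingers":-1},
    {"dx":0,"dy":0,"dz":10,"twist":0,"fingers":-1},
    {"dx":0,"dy":0,"dz":20,"twist":0,"fingers":-1},
    {"dx":0,"dy":0,"dz":20,"twist":0,"fingers":-1}
  ]
}}

```text
clock: 3.12
eef_pos: [0.4398, -0.2551, 0.0612]
tool_rot: [-0.661, 0.75, 0.0, -0.0]
ft_force: [-0.4, 0.6, -0.3]
grip_width: 0.0851
grasp_force: 0.0
```

Run:
```python
from h import *
h=-97.4; d=np.array([np.cos(np.radians(h)),np.sin(np.radians(h))])
go(np.r_[np.array([.442,-.239])+d*.017,0.013],h)
c=snap('wrist','w2'); im=cv2.cvtColor(c['image'],cv2.COLOR_RGB2BGR)
cv2.imwrite('pics/w2v.png',im)
```

```text
shift [ 0.8 -0.1 48.2] head -97.19 twist 0.21 q [-0.53  0.37 -0.22  0.99 -0.   -1.97] F [-0.4  0.6 -0.3] w 0.0851 clampxyz [-103.1   23.5   61.2] t 3.1167
```

View pics/w2v.png

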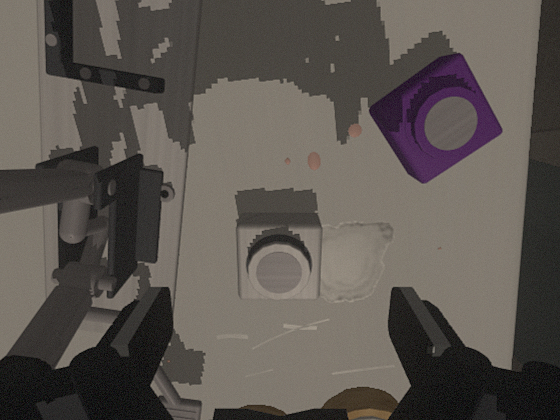

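The pot is centred between the fingers at (279,258) and square to them. The fence is visible with its near end at (163,78..92) and inner corner at about (73,65).

Emit:
{"fn": "carry_out", "kwargs": {
  "plan": [
    {"dx":0,"dy":0,"dz":15,"twist":0,"fingers":-1},
    {"dx":0,"dy":0,"dz":32,"twist":0,"fingers":-1},
    {"dx":0,"dy":0,"dz":44,"twist":0,"fingers":-1},
    {"dx":0,"dy":0,"dz":47,"twist":0,"fingers":-1},
    {"dx":0,"dy":0,"dz":47,"twist":0,"fingers":1}
  ]
}}

```text
clock: 3.58
eef_pos: [0.4397, -0.2552, 0.0145]
tool_rot: [-0.661, 0.75, 0.001, -0.0]
ft_force: [0.3, 0.5, 1.1]
grip_width: 0.0757
grasp_force: 0.0
```

Emit:
{"fn": "carry_out", "kwargs": {
  "plan": [
    {"dx":0,"dy":0,"dz":0,"twist":0,"fingers":1},
    {"dx":0,"dy":0,"dz":0,"twist":0,"fingers":1},
    {"dx":0,"dy":0,"dz":0,"twist":0,"fingers":1},
    {"dx":0,"dy":0,"dz":0,"twist":0,"fingers":1},
    {"dx":0,"dy":0,"dz":0,"twist":0,"fingers":1}
  ]
}}

```text
clock: 4.0
eef_pos: [0.4407, -0.2557, 0.0156]
tool_rot: [-0.661, 0.75, -0.001, 0.0]
ft_force: [-0.4, 0.0, -0.0]
grip_width: 0.0123
grasp_force: 0.0
```

Run:
```python
from h import *
c=load('w2')
for q in [(-25,-53,20),(-25,-45,20),(25,-53,20),(33,-45,20),(-40,-20,6)]: print(q,proj(c,c2w(*q)).round(1))
print([w2c(ray(c,*p,.020)).round(1) for p in [(163,78),(163,92),(73,65),(47,74)]], w2c(ray(c,185,140,.006)).round(1))
go(c2w(-10,-97,80),-106.26)
```

```text
(-25, -53, 20) [153.3  76.1]
(-25, -45, 20) [152.5  92.1]
(25, -53, 20) [54.8 59.5]
(33, -45, 20) [39.4 73.4]
(-40, -20, 6) [183.9 140.8]
[array([-30. , -52.8,  20. ]), array([-30.4, -45.9,  20. ]), array([ 15.9, -51.8,  20. ]), array([ 29.2, -45.3,  20. ])] [-40.6 -20.6   6. ]
shift [133.1 -72.1 -64.3] head -97.19 twist 9.07 q [-0.53  0.43 -0.27  0.87 -0.   -1.97] F [-0.4  0.  -0. ] w 0.0123 clampxyz [-102.1   23.1   15.6] t 4.0
```

The fingers shut past the pot to a 12 mm opening, so the grasp missed. I'll look with a mosaic.

Run:
```python
from h import *
a=snap('wrist','w3'); b=snap('scene','s3'); c=snap('top','t3')
B=lambda x:cv2.cvtColor(x['image'],cv2.COLOR_RGB2BGR)
m=np.zeros((600,800,3),np.uint8)
m[:300,:400]=cv2.resize(B(a),(400,300))
m[:300,400:]=cv2.resize(B(b)[190:290,160:293],(400,300),interpolation=cv2.INTER_CUBIC)
m[300:,:400]=cv2.resize(B(c)[195:315,165:325],(400,300),interpolation=cv2.INTER_CUBIC)
m[300:,400:]=cv2.resize(B(a)[180:420,120:440],(400,300))
cv2.imwrite('pics/m3.png',m); o=bot.get_obs(); print(o['grip_width'],o['grasp_force'])
```

```text
-0.0003394163383743334 0.0
```

View pics/m3.png

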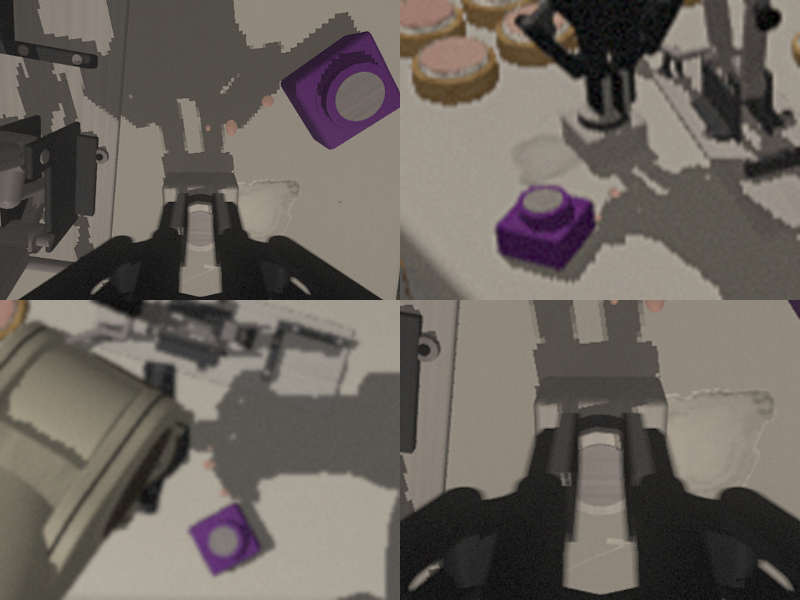

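Run:
```python
from h import *
c=load('w3'); f=lambda x,y:(120+(x-400)*.8,180+(y-300)*.8)
for z in (.026,.032,.036): print(z,[ray(c,*f(*p),z).round(4) for p in [(535,400),(667,400)]])
o=bot.get_obs(); T=R.from_quat(o['tool_rot']).as_matrix(); print(o['eef_pos'],'expected -y edge', np.array([.442,-.239])+.025*T[:2,0])
for t in [(.011,0,0),(.011,0,-.005),(.011,0,-.01),(.011,0,-.015),(-.011,0,0)]: print(t,proj(c,o['eef_pos']+T@np.array(t)).round(0))
for n,p in [('discfar',(600,515)),('disc c',(600,478))]: print(n,ray(c,*f(*p),.036).round(4))
```

```text
0.026 [array([ 0.4628, -0.2665,  0.026 ]), array([ 0.4152, -0.2605,  0.026 ])]
0.032 [array([ 0.4615, -0.2692,  0.032 ]), array([ 0.4158, -0.2635,  0.032 ])]
0.036 [array([ 0.4607, -0.271 ,  0.036 ]), array([ 0.4161, -0.2654,  0.036 ])]
[ 0.44038148 -0.25554625  0.01520916] expected -y edge [ 0.43886968 -0.26380325]
(0.011, 0, 0) [280. 245.]
(0.011, 0, -0.005) [280. 249.]
(0.011, 0, -0.01) [280. 253.]
(0.011, 0, -0.015) [280. 258.]
(-0.011, 0, 0) [280. 286.]
discfar [ 0.4446 -0.2217  0.036 ]
disc c [ 0.4426 -0.2376  0.036 ]
```

Emit:
{"fn": "carry_out", "kwargs": {
  "plan": [
    {"dx":0,"dy":0,"dz":-30,"twist":0,"fingers":1},
    {"dx":0,"dy":0,"dz":-50,"twist":0,"fingers":1},
    {"dx":0,"dy":30,"dz":-50,"twist":0,"fingers":1},
    {"dx":0,"dy":60,"dz":-50,"twist":0,"fingers":1},
    {"dx":0,"dy":82,"dz":-50,"twist":0,"fingers":1}
  ]
}}

```text
clock: 4.57
eef_pos: [0.3571, -0.2446, 0.0652]
tool_rot: [-0.661, 0.75, 0.0, -0.0]
ft_force: [-0.1, 0.2, -0.5]
grip_width: 0.0004
grasp_force: 0.0
```

Emit:
{"fn": "carry_out", "kwargs": {
  "plan": [
    {"dx":0,"dy":0,"dz":20,"twist":0,"fingers":1},
    {"dx":0,"dy":0,"dz":40,"twist":0,"fingers":1},
    {"dx":0,"dy":0,"dz":55,"twist":0,"fingers":1},
    {"dx":0,"dy":0,"dz":59,"twist":0,"fingers":1},
    {"dx":0,"dy":0,"dz":59,"twist":0,"fingers":1}
  ]
}}

```text
clock: 4.98
eef_pos: [0.3579, -0.2445, 0.0051]
tool_rot: [-0.661, 0.75, 0.001, -0.0]
ft_force: [0.7, -0.4, -0.7]
grip_width: 0.0001
grasp_force: 0.0
```

Emit:
{"fn": "carry_out", "kwargs": {
  "plan": [
    {"dx":0,"dy":0,"dz":2,"twist":0,"fingers":1},
    {"dx":0,"dy":0,"dz":4,"twist":0,"fingers":1},
    {"dx":0,"dy":0,"dz":5,"twist":0,"fingers":1},
    {"dx":0,"dy":0,"dz":6,"twist":0,"fingers":1},
    {"dx":0,"dy":0,"dz":6,"twist":0,"fingers":1}
  ]
}}

```text
clock: 5.4
eef_pos: [0.3592, -0.2453, 0.0002]
tool_rot: [-0.661, 0.75, -0.0, 0.0]
ft_force: [-0.1, -0.2, 1.1]
grip_width: -0.0
grasp_force: 0.0
```

Emit:
{"fn": "carry_out", "kwargs": {
  "plan": [
    {"dx":0,"dy":0,"dz":1,"twist":0,"fingers":1},
    {"dx":0,"dy":0,"dz":2,"twist":0,"fingers":1},
    {"dx":0,"dy":0,"dz":3,"twist":0,"fingers":1},
    {"dx":0,"dy":0,"dz":3,"twist":0,"fingers":1},
    {"dx":0,"dy":0,"dz":3,"twist":0,"fingers":1}
  ]
}}

```text
clock: 5.82
eef_pos: [0.3589, -0.2452, -0.0031]
tool_rot: [-0.661, 0.75, 0.0, -0.0]
ft_force: [-0.6, -0.2, 1.0]
grip_width: -0.0001
grasp_force: 0.0
```

Run:
```python
from h import *
c=snap('wrist','w4'); s=snap('scene','s4'); o=bot.get_obs(); print(o['eef_pos'],o['ft_force'],o['tau'].round(1))
B=lambda x:cv2.cvtColor(x['image'],cv2.COLOR_RGB2BGR)
m=np.zeros((600,800,3),np.uint8)
m[:,:400]=cv2.resize(B(c)[120:420,180:380],(400,600),interpolation=cv2.INTER_CUBIC)
p=proj(s,o['eef_pos']); x,y=int(p[0]),int(p[1]); print(p)
m[:,400:]=cv2.resize(B(s)[y-60:y+30,x-30:x+30],(400,600),interpolation=cv2.INTER_CUBIC)
cv2.imwrite('pics/m4.png',m)
```

```text
[ 0.35893577 -0.24521253 -0.00299835] [ 1.23412677 -0.19225258  0.24054917] [  0.  -34.4  18.    0.    0.   -0. ]
[198.13143403 255.00470936]
```

View pics/m4.png

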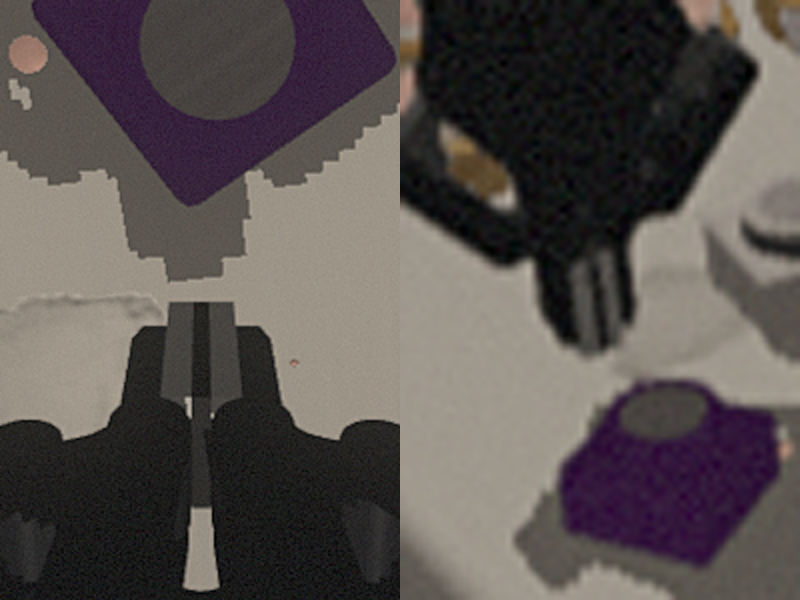

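The picture shows the shut fingertips at panel (593,350), about 19 mm above where the reported TCP projects at (600,400). The tips therefore stand well behind the reported point. I'll confirm by touching the table gently.

Emit:
{"fn": "carry_out", "kwargs": {
  "plan": [
    {"dx":0,"dy":0,"dz":4,"twist":0,"fingers":1},
    {"dx":0,"dy":0,"dz":8,"twist":0,"fingers":1},
    {"dx":0,"dy":0,"dz":10,"twist":0,"fingers":1},
    {"dx":0,"dy":0,"dz":11,"twist":0,"fingers":1},
    {"dx":0,"dy":0,"dz":11,"twist":0,"fingers":1}
  ]
}}

```text
clock: 6.33
eef_pos: [0.3586, -0.245, -0.0145]
tool_rot: [-0.661, 0.75, 0.0, -0.0]
ft_force: [0.6, 0.3, -1.0]
grip_width: -0.0002
grasp_force: 0.0
```

Emit:
{"fn": "carry_out", "kwargs": {
  "plan": [
    {"dx":0,"dy":0,"dz":1,"twist":0,"fingers":1},
    {"dx":0,"dy":0,"dz":2,"twist":0,"fingers":1},
    {"dx":0,"dy":0,"dz":3,"twist":0,"fingers":1},
    {"dx":0,"dy":0,"dz":4,"twist":0,"fingers":1},
    {"dx":0,"dy":0,"dz":4,"twist":0,"fingers":1}
  ]
}}

```text
clock: 6.75
eef_pos: [0.3588, -0.2452, -0.0181]
tool_rot: [-0.661, 0.75, 0.0, -0.0]
ft_force: [-0.5, 0.3, 0.1]
grip_width: -0.0005
grasp_force: 0.0
```

Emit:
{"fn": "carry_out", "kwargs": {
  "plan": [
    {"dx":0,"dy":0,"dz":1,"twist":0,"fingers":1},
    {"dx":0,"dy":0,"dz":2,"twist":0,"fingers":1},
    {"dx":0,"dy":0,"dz":3,"twist":0,"fingers":1},
    {"dx":0,"dy":0,"dz":3,"twist":0,"fingers":1},
    {"dx":0,"dy":0,"dz":3,"twist":0,"fingers":1}
  ]
}}

```text
clock: 7.17
eef_pos: [0.3589, -0.2452, -0.0211]
tool_rot: [-0.661, 0.75, 0.0, -0.0]
ft_force: [0.2, 0.4, -0.4]
grip_width: 0.0
grasp_force: 0.0
```

Emit:
{"fn": "carry_out", "kwargs": {
  "plan": [
    {"dx":0,"dy":0,"dz":1,"twist":0,"fingers":1},
    {"dx":0,"dy":0,"dz":2,"twist":0,"fingers":1},
    {"dx":0,"dy":0,"dz":3,"twist":0,"fingers":1},
    {"dx":0,"dy":0,"dz":3,"twist":0,"fingers":1},
    {"dx":0,"dy":0,"dz":3,"twist":0,"fingers":1}
  ]
}}

```text
clock: 7.58
eef_pos: [0.3588, -0.2451, -0.0241]
tool_rot: [-0.661, 0.75, 0.0, -0.0]
ft_force: [0.2, 0.5, -0.2]
grip_width: 0.0002
grasp_force: 0.0
```

Emit:
{"fn": "carry_out", "kwargs": {
  "plan": [
    {"dx":0,"dy":0,"dz":1,"twist":0,"fingers":1},
    {"dx":0,"dy":0,"dz":2,"twist":0,"fingers":1},
    {"dx":0,"dy":0,"dz":3,"twist":0,"fingers":1},
    {"dx":0,"dy":0,"dz":3,"twist":0,"fingers":1},
    {"dx":0,"dy":0,"dz":3,"twist":0,"fingers":1}
  ]
}}

```text
clock: 8.0
eef_pos: [0.3591, -0.2453, -0.0245]
tool_rot: [-0.661, 0.75, -0.001, 0.0]
ft_force: [-6.4, 4.5, 25.0]
grip_width: 0.0002
grasp_force: 12.8
```

```bash
python3 -c "
from h import *
go([0.36,-0.24,0])"
```

```text
shift [ -5.4  -0.2 -24.5] head -97.19 twist None q [-0.6   0.37 -0.51  0.69  0.   -2.04] F [-6.4  4.5 25. ] w 0.0002 clampxyz [-183.3   10.2  -24.5] t 8.0
```

The tips touch the table at reported z = −24.3 mm, so tip z = reported z + 24.3 mm, plus the swing-back when open. Now I'll re-grasp with that correction.

Emit:
{"fn": "carry_out", "kwargs": {
  "plan": [
    {"dx":0,"dy":0,"dz":-30,"twist":0,"fingers":-1},
    {"dx":0,"dy":0,"dz":-60,"twist":0,"fingers":-1},
    {"dx":0,"dy":-25,"dz":-68,"twist":0,"fingers":-1},
    {"dx":0,"dy":-60,"dz":-68,"twist":0,"fingers":-1},
    {"dx":0,"dy":-83,"dz":-68,"twist":0,"fingers":-1}
  ]
}}

```text
clock: 8.42
eef_pos: [0.4448, -0.2569, 0.0429]
tool_rot: [-0.661, 0.75, -0.003, 0.001]
ft_force: [-0.1, -0.6, 0.2]
grip_width: 0.0605
grasp_force: 0.0
```

Emit:
{"fn": "carry_out", "kwargs": {
  "plan": [
    {"dx":0,"dy":0,"dz":0,"twist":0,"fingers":-1},
    {"dx":0,"dy":0,"dz":0,"twist":0,"fingers":-1},
    {"dx":0,"dy":0,"dz":0,"twist":0,"fingers":-1},
    {"dx":0,"dy":0,"dz":0,"twist":0,"fingers":-1},
    {"dx":0,"dy":0,"dz":0,"twist":0,"fingers":-1}
  ]
}}

```text
clock: 8.83
eef_pos: [0.4399, -0.2553, 0.0407]
tool_rot: [-0.661, 0.75, 0.001, -0.0]
ft_force: [-1.1, -0.5, -0.5]
grip_width: 0.0855
grasp_force: 0.0
```

Run:
```python
from h import *
h=-97.4; d=np.array([np.cos(np.radians(h)),np.sin(np.radians(h))])
go(np.r_[np.array([.442,-.239])+d*.017,-0.010],h)
print(proj(load('s4'),[.3589,-.2452,.0213]))
```

```text
shift [ 0.6 -0.  50.7] head -97.23 twist 0.17 q [-0.53  0.39 -0.24  0.94 -0.   -1.97] F [-1.1 -0.5 -0.5] w 0.0855 clampxyz [-102.9   23.3   40.7] t 8.8333
[196.89065351 245.91025929]
```

Emit:
{"fn": "carry_out", "kwargs": {
  "plan": [
    {"dx":0,"dy":0,"dz":20,"twist":0,"fingers":-1},
    {"dx":0,"dy":0,"dz":40,"twist":0,"fingers":-1},
    {"dx":0,"dy":0,"dz":51,"twist":0,"fingers":-1},
    {"dx":0,"dy":0,"dz":51,"twist":0,"fingers":-1},
    {"dx":0,"dy":0,"dz":51,"twist":0,"fingers":1}
  ]
}}

```text
clock: 9.25
eef_pos: [0.4401, -0.2553, -0.0104]
tool_rot: [-0.661, 0.75, 0.001, -0.0]
ft_force: [-1.1, -0.6, 0.3]
grip_width: 0.0756
grasp_force: 0.0
```

Emit:
{"fn": "carry_out", "kwargs": {
  "plan": [
    {"dx":0,"dy":0,"dz":0,"twist":0,"fingers":1},
    {"dx":0,"dy":0,"dz":0,"twist":0,"fingers":1},
    {"dx":0,"dy":0,"dz":0,"twist":0,"fingers":1},
    {"dx":0,"dy":0,"dz":0,"twist":0,"fingers":1},
    {"dx":0,"dy":0,"dz":0,"twist":0,"fingers":1}
  ]
}}

```text
clock: 9.67
eef_pos: [0.4423, -0.2564, -0.0084]
tool_rot: [-0.661, 0.75, -0.001, 0.0]
ft_force: [-1.3, 0.6, 5.3]
grip_width: 0.0478
grasp_force: 62.2
```

Run:
```python
from h import *
go(c2w(-10,-115,40),-106.26)
```

```text
shift [150.5 -67.6 -48. ] head -97.2 twist 9.06 q [-0.53  0.46 -0.29  0.81 -0.   -1.97] F [-1.3  0.6  5.3] w 0.0478 clampxyz [-100.4   22.9   -8.4] t 9.6667
```

Emit:
{"fn": "carry_out", "kwargs": {
  "plan": [
    {"dx":0,"dy":0,"dz":-25,"twist":0,"fingers":1},
    {"dx":15,"dy":0,"dz":-48,"twist":2,"fingers":1},
    {"dx":50,"dy":-5,"dz":-48,"twist":4,"fingers":1},
    {"dx":85,"dy":-15,"dz":-48,"twist":6,"fingers":1},
    {"dx":120,"dy":-30,"dz":-48,"twist":9,"fingers":1}
  ]
}}

```text
clock: 10.08
eef_pos: [0.4556, -0.3793, 0.039]
tool_rot: [-0.6, 0.8, -0.0, -0.0]
ft_force: [0.4, -0.0, -1.4]
grip_width: 0.0476
grasp_force: 62.8
```

Run:
```python
from h import *
go(c2w(-10,-112,30),-106.26)
o=bot.get_obs();print(o['grip_width'],o['grasp_force'])
```

```text
shift [ 20.6 -43.2   9. ] head -106.27 twist -0.01 q [-0.69  0.54 -0.    1.03 -0.   -1.98] F [ 0.4 -0.  -1.4] w 0.0476 clampxyz [-53.2 -91.4  39. ] t 10.0833
0.04762940123286329 62.84643530845642
```

Emit:
{"fn": "carry_out", "kwargs": {
  "plan": [
    {"dx":5,"dy":-15,"dz":0,"twist":0,"fingers":1},
    {"dx":10,"dy":-28,"dz":0,"twist":0,"fingers":1},
    {"dx":15,"dy":-38,"dz":5,"twist":0,"fingers":1},
    {"dx":15,"dy":-38,"dz":8,"twist":0,"fingers":1},
    {"dx":15,"dy":-38,"dz":8,"twist":0,"fingers":1}
  ]
}}

```text
clock: 10.5
eef_pos: [0.4876, -0.4029, 0.0286]
tool_rot: [-0.6, 0.8, 0.001, -0.0]
ft_force: [-0.3, 0.6, -2.8]
grip_width: 0.048
grasp_force: 62.9
```

Run:
```python
from h import *
go(c2w(-8,-105,-1),-106.26)
c=snap('wrist','w5')
print([proj(c,c2w(*q)).round(0) for q in [(25,-113,20),(25,-53,20),(-25,-53,20),(33,-113,20),(-40,-115,6)]])
```

```text
shift [-0.  -8.  29.6] head -106.2 twist 0.06 q [-0.69  0.62  0.11  1.07 -0.   -1.98] F [-0.3  0.6 -2.8] w 0.048 clampxyz [ -15.9 -105.1   28.6] t 10.5
[array([198., 244.]), array([205., 344.]), array([296., 344.]), array([182., 244.]), array([325., 230.])]
```

Emit:
{"fn": "carry_out", "kwargs": {
  "plan": [
    {"dx":0,"dy":-4,"dz":10,"twist":0,"fingers":1},
    {"dx":0,"dy":-8,"dz":20,"twist":0,"fingers":1},
    {"dx":0,"dy":-8,"dz":26,"twist":0,"fingers":1},
    {"dx":0,"dy":-8,"dz":29,"twist":0,"fingers":1},
    {"dx":0,"dy":-8,"dz":30,"twist":0,"fingers":1}
  ]
}}

```text
clock: 10.97
eef_pos: [0.4951, -0.4047, -0.0015]
tool_rot: [-0.601, 0.8, 0.001, -0.0]
ft_force: [-0.7, 1.2, -1.9]
grip_width: 0.0478
grasp_force: 62.8
```

Emit:
{"fn": "carry_out", "kwargs": {
  "plan": [
    {"dx":0,"dy":0,"dz":0.5,"twist":0,"fingers":1},
    {"dx":0,"dy":0,"dz":1,"twist":0,"fingers":1},
    {"dx":0,"dy":0,"dz":1.5,"twist":0,"fingers":1},
    {"dx":0,"dy":0,"dz":1.5,"twist":0,"fingers":1},
    {"dx":0,"dy":0,"dz":1.5,"twist":0,"fingers":1}
  ]
}}

```text
clock: 11.38
eef_pos: [0.4962, -0.4058, -0.0011]
tool_rot: [-0.6, 0.8, -0.0, 0.0]
ft_force: [0.8, -0.0, -2.2]
grip_width: 0.0475
grasp_force: 62.8
```

Run:
```python
from h import *
go(c2w(0,-95.2,-2.4),-106.26)
```

```text
shift [-10.3  -6.8   1.3] head -106.19 twist 0.07 q [-0.69  0.67  0.11  1.01 -0.   -1.97] F [ 0.8 -0.  -2.2] w 0.0475 clampxyz [  -6.8 -105.5   -1.1] t 11.3833
```

Emit:
{"fn": "carry_out", "kwargs": {
  "plan": [
    {"dx":0,"dy":0,"dz":0.5,"twist":0,"fingers":1},
    {"dx":0,"dy":0,"dz":1,"twist":0,"fingers":1},
    {"dx":0,"dy":0,"dz":1.5,"twist":0,"fingers":1},
    {"dx":0,"dy":0,"dz":2,"twist":0,"fingers":1},
    {"dx":0,"dy":0,"dz":2,"twist":0,"fingers":1}
  ]
}}

```text
clock: 11.8
eef_pos: [0.4962, -0.4059, -0.0023]
tool_rot: [-0.6, 0.8, -0.0, 0.0]
ft_force: [-2.0, 0.0, 4.7]
grip_width: 0.0477
grasp_force: 63.5
```

Run:
```python
from h import *
go(c2w(0,-95.2,-2.4),-106.26)
```

```text
shift [-10.3  -6.8   0.1] head -106.2 twist 0.06 q [-0.69  0.67  0.11  1.01 -0.   -1.97] F [-2.   0.   4.7] w 0.0477 clampxyz [  -6.8 -105.5   -2.3] t 11.8
```

Emit:
{"fn": "carry_out", "kwargs": {
  "plan": [
    {"dx":-2,"dy":-1,"dz":-0.5,"twist":0,"fingers":1},
    {"dx":-4,"dy":-3,"dz":-0.5,"twist":0,"fingers":1},
    {"dx":-6,"dy":-5,"dz":-0.5,"twist":0,"fingers":1},
    {"dx":-8,"dy":-6,"dz":-0.5,"twist":0,"fingers":1},
    {"dx":-8,"dy":-6,"dz":-0.5,"twist":0,"fingers":1}
  ]
}}

```text
clock: 12.22
eef_pos: [0.5021, -0.4016, -0.0023]
tool_rot: [-0.6, 0.8, -0.0, -0.003]
ft_force: [-7.5, -4.3, 6.2]
grip_width: 0.0476
grasp_force: 63.8
```

Emit:
{"fn": "carry_out", "kwargs": {
  "plan": [
    {"dx":0,"dy":-1,"dz":0,"twist":0,"fingers":1},
    {"dx":0,"dy":-2,"dz":0,"twist":0,"fingers":1},
    {"dx":0,"dy":-2.5,"dz":0,"twist":0,"fingers":1},
    {"dx":0,"dy":-2.5,"dz":0,"twist":0,"fingers":1},
    {"dx":0,"dy":-2.5,"dz":0,"twist":0,"fingers":1}
  ]
}}

```text
clock: 12.63
eef_pos: [0.5022, -0.4015, -0.0022]
tool_rot: [-0.599, 0.8, 0.001, -0.004]
ft_force: [-12.5, -1.5, 11.0]
grip_width: 0.0477
grasp_force: 64.3
```

Run:
```python
from h import *
go(c2w(0,-95.2,-2.4),-106.26)
```

```text
shift [-4.5 -2.3  0.1] head -106.35 twist -0.09 q [-0.67  0.67  0.12  1.02 -0.01 -1.96] F [-12.5  -1.5  11. ] w 0.0477 clampxyz [ -2.3 -99.7  -2.2] t 12.6333
```

Emit:
{"fn": "carry_out", "kwargs": {
  "plan": [
    {"dx":-1,"dy":0.5,"dz":-0.5,"twist":0,"fingers":1},
    {"dx":-2,"dy":1,"dz":-0.5,"twist":0,"fingers":1},
    {"dx":-3,"dy":1,"dz":-0.5,"twist":0,"fingers":1},
    {"dx":-4,"dy":1,"dz":-0.5,"twist":0,"fingers":1},
    {"dx":-4,"dy":1,"dz":-0.5,"twist":0,"fingers":1}
  ]
}}

```text
clock: 13.05
eef_pos: [0.5031, -0.3984, -0.0022]
tool_rot: [-0.599, 0.801, 0.0, -0.004]
ft_force: [-9.8, -5.7, 7.5]
grip_width: 0.0477
grasp_force: 63.8
```

```bash
cat >> h.py <<'E'
def fc():
    o=bot.get_obs(); f=o['ft_force']; c,s=np.cos(TH),np.sin(TH); print('Fclamp',round(c*f[0]+s*f[1],1),round(-s*f[0]+c*f[1],1),round(f[2],1),'tq',o['ft_torque'].round(2))
E
python3 - <<'E'
from h import *
go(c2w(0,-95.2,-2.4),-106.26); fc()
E
```

```text
shift [-1.2 -2.2  0.2] head -106.37 twist -0.11 q [-0.67  0.67  0.11  1.02 -0.01 -1.95] F [-9.8 -5.7  7.5] w 0.0477 clampxyz [ -2.2 -96.4  -2.2] t 13.05
Fclamp -7.8 -8.3 7.5 tq [-0.97  2.06 -0.22]
```

Emit:
{"fn": "carry_out", "kwargs": {
  "plan": [
    {"dx":-1,"dy":0,"dz":0,"twist":0,"fingers":1},
    {"dx":-2,"dy":0,"dz":0,"twist":0,"fingers":1},
    {"dx":-3,"dy":0,"dz":0,"twist":0,"fingers":1},
    {"dx":-3,"dy":0,"dz":0,"twist":0,"fingers":1},
    {"dx":-3,"dy":0,"dz":0,"twist":0,"fingers":1}
  ]
}}

```text
clock: 13.47
eef_pos: [0.5032, -0.398, -0.0022]
tool_rot: [-0.599, 0.801, -0.001, -0.005]
ft_force: [-10.3, -10.5, 6.4]
grip_width: 0.0479
grasp_force: 63.7
```

Run:
```python
from h import *
go(c2w(0,-95.2,-2.4),-106.26); fc()
```

```text
shift [-0.8 -2.3  0.2] head -106.47 twist -0.21 q [-0.66  0.67  0.11  1.01 -0.01 -1.95] F [-10.3 -10.5   6.4] w 0.0479 clampxyz [ -2.3 -96.   -2.2] t 13.4667
Fclamp -6.9 -13.0 6.4 tq [-2.13  2.48 -0.18]
```

Both fences are now met: force builds in x and y and motion has stopped. I'll release and rise.

Emit:
{"fn": "carry_out", "kwargs": {
  "plan": [
    {"dx":2,"dy":1.5,"dz":-0.5,"twist":0,"fingers":0.2},
    {"dx":2,"dy":1.5,"dz":-0.5,"twist":0,"fingers":-0.5},
    {"dx":2,"dy":1.5,"dz":-0.5,"twist":0,"fingers":-1},
    {"dx":2,"dy":1.5,"dz":-0.5,"twist":0,"fingers":-1},
    {"dx":2,"dy":1.5,"dz":-0.5,"twist":0,"fingers":-1}
  ]
}}

```text
clock: 13.88
eef_pos: [0.506, -0.3942, -0.0023]
tool_rot: [-0.601, 0.799, 0.0, 0.0]
ft_force: [-1.3, 0.0, 0.1]
grip_width: 0.0852
grasp_force: 0.0
```

Emit:
{"fn": "carry_out", "kwargs": {
  "plan": [
    {"dx":2,"dy":0,"dz":-20,"twist":0,"fingers":-1},
    {"dx":10,"dy":0,"dz":-40,"twist":0,"fingers":-1},
    {"dx":25,"dy":0,"dz":-40,"twist":0,"fingers":1},
    {"dx":35,"dy":0,"dz":-40,"twist":0,"fingers":1},
    {"dx":35,"dy":0,"dz":-40,"twist":0,"fingers":1}
  ]
}}

```text
clock: 14.3
eef_pos: [0.4951, -0.4303, 0.0376]
tool_rot: [-0.6, 0.8, -0.0, -0.0]
ft_force: [0.4, 0.7, -0.8]
grip_width: 0.0515
grasp_force: 0.0
```

Run:
```python
from h import *
go(c2w(-2.3,-127,-12),-106.26); fc()
snap('wrist','w6')
```

```text
shift [-2.3  1.3 49.6] head -106.3 twist -0.04 q [-0.72  0.66  0.2   1.12 -0.   -2.  ] F [ 0.4  0.7 -0.8] w 0.0515 clampxyz [  -1.  -129.3   37.6] t 14.3
Fclamp 0.2 0.8 -0.8 tq [ 0.   -0.02  0.03]
```

Emit:
{"fn": "carry_out", "kwargs": {
  "plan": [
    {"dx":0,"dy":1,"dz":5,"twist":0,"fingers":1},
    {"dx":0,"dy":1,"dz":10,"twist":0,"fingers":1},
    {"dx":0,"dy":1,"dz":25,"twist":0,"fingers":1},
    {"dx":0,"dy":1,"dz":40,"twist":0,"fingers":1},
    {"dx":0,"dy":1,"dz":50,"twist":0,"fingers":1}
  ]
}}

```text
clock: 14.77
eef_pos: [0.4936, -0.4264, -0.0147]
tool_rot: [-0.601, 0.799, 0.002, -0.0]
ft_force: [-0.3, -0.0, -0.3]
grip_width: -0.0
grasp_force: 0.0
```

Emit:
{"fn": "carry_out", "kwargs": {
  "plan": [
    {"dx":-4,"dy":0,"dz":0,"twist":0,"fingers":1},
    {"dx":-8,"dy":0,"dz":0,"twist":0,"fingers":1},
    {"dx":-11,"dy":0,"dz":0,"twist":0,"fingers":1},
    {"dx":-13,"dy":0,"dz":0,"twist":0,"fingers":1},
    {"dx":-14,"dy":0,"dz":0,"twist":0,"fingers":1}
  ]
}}

```text
clock: 15.18
eef_pos: [0.4993, -0.415, -0.0109]
tool_rot: [-0.601, 0.799, -0.001, -0.0]
ft_force: [0.2, -1.2, 0.0]
grip_width: -0.0002
grasp_force: 1.0
```

Run:
```python
from h import *
go(c2w(-2.3,-113,-12),-106.26); fc()
```

```text
shift [-0.4  1.   1.1] head -106.16 twist 0.1 q [-0.69  0.69  0.12  1.   -0.   -1.98] F [ 0.2 -1.2  0. ] w -0.0002 clampxyz [  -1.3 -113.4  -10.9] t 15.1833
Fclamp 0.5 -1.1 0.0 tq [-0.37  0.21 -0.02]
```

Emit:
{"fn": "carry_out", "kwargs": {
  "plan": [
    {"dx":-1,"dy":0,"dz":0,"twist":0,"fingers":1},
    {"dx":-2,"dy":0,"dz":0,"twist":0,"fingers":1},
    {"dx":-3,"dy":0,"dz":0,"twist":0,"fingers":1},
    {"dx":-3,"dy":0,"dz":0,"twist":0,"fingers":1},
    {"dx":-3,"dy":0,"dz":0,"twist":0,"fingers":1}
  ]
}}

```text
clock: 15.6
eef_pos: [0.4989, -0.4149, -0.0109]
tool_rot: [-0.6, 0.8, -0.002, -0.002]
ft_force: [-2.9, -6.8, 0.6]
grip_width: -0.0004
grasp_force: 3.4
```

Run:
```python
from h import *
go(c2w(-2.3,-113,-12),-106.26); fc()
```

```text
shift [-0.4  0.7  1.1] head -106.31 twist -0.05 q [-0.69  0.69  0.12  1.   -0.   -1.98] F [-2.9 -6.8  0.6] w -0.0004 clampxyz [  -1.6 -113.4  -10.9] t 15.6
Fclamp -0.9 -7.3 0.6 tq [-1.26  0.62 -0.01]
```

Emit:
{"fn": "carry_out", "kwargs": {
  "plan": [
    {"dx":10,"dy":0,"dz":0,"twist":0,"fingers":1},
    {"dx":14,"dy":20,"dz":0,"twist":0,"fingers":1},
    {"dx":14,"dy":45,"dz":0,"twist":0,"fingers":1},
    {"dx":10,"dy":58,"dz":0,"twist":0,"fingers":1},
    {"dx":-5,"dy":58,"dz":0,"twist":0,"fingers":1}
  ]
}}

```text
clock: 16.02
eef_pos: [0.4418, -0.3913, -0.0122]
tool_rot: [-0.599, 0.801, 0.001, -0.0]
ft_force: [0.8, 0.1, 0.1]
grip_width: -0.0004
grasp_force: 0.0
```

Emit:
{"fn": "carry_out", "kwargs": {
  "plan": [
    {"dx":-14,"dy":0,"dz":0,"twist":0,"fingers":1},
    {"dx":-14,"dy":-3,"dz":0,"twist":0,"fingers":1},
    {"dx":-14,"dy":-8,"dz":0,"twist":0,"fingers":1},
    {"dx":-14,"dy":-12,"dz":0,"twist":0,"fingers":1},
    {"dx":-14,"dy":-14,"dz":0,"twist":0,"fingers":1}
  ]
}}

```text
clock: 16.43
eef_pos: [0.4644, -0.3821, -0.0118]
tool_rot: [-0.601, 0.799, -0.001, 0.0]
ft_force: [0.6, -0.1, 0.2]
grip_width: 0.0001
grasp_force: 0.0
```

Run:
```python
from h import *
go(c2w(-43,-92,-12),-106.26); fc()
```

```text
shift [ 0.4 -1.   0.2] head -106.14 twist 0.12 q [-0.69  0.61 -0.03  0.93  0.   -1.98] F [ 0.6 -0.1  0.2] w 0.0001 clampxyz [-44.  -91.6 -11.8] t 16.4333
Fclamp 0.6 0.0 0.2 tq [-0.04 -0.02 -0.06]
```

Emit:
{"fn": "carry_out", "kwargs": {
  "plan": [
    {"dx":0,"dy":-1,"dz":0,"twist":0,"fingers":1},
    {"dx":0,"dy":-2,"dz":0,"twist":0,"fingers":1},
    {"dx":0,"dy":-3,"dz":0,"twist":0,"fingers":1},
    {"dx":0,"dy":-4,"dz":0,"twist":0,"fingers":1},
    {"dx":0,"dy":-4,"dz":0,"twist":0,"fingers":1}
  ]
}}

```text
clock: 16.85
eef_pos: [0.4663, -0.3827, -0.0121]
tool_rot: [-0.6, 0.8, -0.0, 0.0]
ft_force: [0.0, 0.1, 0.3]
grip_width: 0.0003
grasp_force: 0.0
```

Run:
```python
from h import *
go(c2w(-43,-92,-12),-106.26); fc()
```

```text
shift [ 0.4  1.1 -0.1] head -106.21 twist 0.05 q [-0.69  0.61 -0.02  0.93 -0.   -1.98] F [0.  0.1 0.3] w 0.0003 clampxyz [-41.9 -91.6 -12.1] t 16.85
Fclamp -0.0 0.1 0.3 tq [-0.02 -0.02 -0.01]
```

Emit:
{"fn": "carry_out", "kwargs": {
  "plan": [
    {"dx":0,"dy":-1,"dz":0,"twist":0,"fingers":1},
    {"dx":0,"dy":-2,"dz":0,"twist":0,"fingers":1},
    {"dx":0,"dy":-3,"dz":0,"twist":0,"fingers":1},
    {"dx":0,"dy":-4,"dz":0,"twist":0,"fingers":1},
    {"dx":0,"dy":-4,"dz":0,"twist":0,"fingers":1}
  ]
}}

```text
clock: 17.27
eef_pos: [0.4673, -0.3829, -0.0121]
tool_rot: [-0.6, 0.8, 0.002, -0.002]
ft_force: [-8.1, 0.9, 4.9]
grip_width: 0.0002
grasp_force: 3.9
```

Run:
```python
from h import *
go(c2w(-43,-92,-12),-106.26); fc()
```

```text
shift [ 0.4  2.  -0.1] head -106.25 twist 0.01 q [-0.69  0.62 -0.01  0.94 -0.   -1.97] F [-8.1  0.9  4.9] w 0.0002 clampxyz [-41.  -91.6 -12.1] t 17.2667
Fclamp -8.1 -1.4 4.9 tq [0.18 1.43 0.03]
```

Emit:
{"fn": "carry_out", "kwargs": {
  "plan": [
    {"dx":0,"dy":15,"dz":0,"twist":0,"fingers":1},
    {"dx":0,"dy":20,"dz":-35,"twist":0,"fingers":1},
    {"dx":0,"dy":20,"dz":-75,"twist":0,"fingers":1},
    {"dx":0,"dy":20,"dz":-112,"twist":0,"fingers":1},
    {"dx":0,"dy":20,"dz":-142,"twist":0,"fingers":1}
  ]
}}

```text
clock: 17.68
eef_pos: [0.4518, -0.3785, 0.1332]
tool_rot: [-0.6, 0.8, -0.002, 0.001]
ft_force: [0.6, -0.5, -0.2]
grip_width: -0.0001
grasp_force: 0.0
```

Emit:
{"fn": "carry_out", "kwargs": {
  "plan": [
    {"dx":0,"dy":0,"dz":0,"twist":0,"fingers":1},
    {"dx":0,"dy":0,"dz":0,"twist":0,"fingers":1},
    {"dx":-25,"dy":0,"dz":0,"twist":0,"fingers":1},
    {"dx":-60,"dy":0,"dz":0,"twist":0,"fingers":1},
    {"dx":-100,"dy":0,"dz":0,"twist":0,"fingers":1}
  ]
}}

```text
clock: 18.1
eef_pos: [0.4779, -0.2817, 0.1281]
tool_rot: [-0.599, 0.801, 0.001, -0.0]
ft_force: [0.8, -0.5, -0.4]
grip_width: 0.0002
grasp_force: 0.0
```

Run:
```python
from h import *
c=snap('wrist','w7'); go(c2w(-60,60,130),-106.26); go(c2w(-1,60,130),-106.26)
```

```text
shift [-42.9  -0.   -1.7] head -105.9 twist 0.36 q [-0.52  0.39  0.01  1.19  0.01 -1.81] F [-0.4  4.  -0.5] w 0.0004 clampxyz [-59.8  17.1 128. ] t 18.15
shift [-42.5 -59.   -1.9] head -105.9 twist 0.36 q [-0.52  0.39  0.01  1.19  0.01 -1.81] F [-0.4  4.  -0.5] w 0.0004 clampxyz [-59.8  17.1 128. ] t 18.15
```

Emit:
{"fn": "carry_out", "kwargs": {
  "plan": [
    {"dx":-20,"dy":0,"dz":0,"twist":0,"fingers":1},
    {"dx":-42,"dy":0,"dz":0,"twist":0,"fingers":1},
    {"dx":-47,"dy":0,"dz":0,"twist":0,"fingers":1},
    {"dx":-47,"dy":0,"dz":0,"twist":0,"fingers":1},
    {"dx":-47,"dy":0,"dz":0,"twist":0,"fingers":1}
  ]
}}

```text
clock: 18.57
eef_pos: [0.4915, -0.2368, 0.129]
tool_rot: [-0.601, 0.799, 0.001, -0.001]
ft_force: [0.1, 0.2, -0.1]
grip_width: -0.0001
grasp_force: 0.0
```

Run:
```python
from h import *
go(c2w(-1,60,130),-106.26); fc()
```

```text
shift [ -4.4 -57.7  -1.1] head -106.15 twist 0.11 q [-0.45  0.38 -0.01  1.18 -0.   -1.74] F [ 0.1  0.2 -0.1] w -0.0001 clampxyz [-58.7  55.5 129. ] t 18.5667
Fclamp 0.0 0.3 -0.1 tq [0.01 0.02 0.04]
```

Emit:
{"fn": "carry_out", "kwargs": {
  "plan": [
    {"dx":-2,"dy":-25,"dz":0,"twist":0,"fingers":1},
    {"dx":-3,"dy":-50,"dz":0,"twist":0,"fingers":1},
    {"dx":-3,"dy":-58,"dz":0,"twist":0,"fingers":1},
    {"dx":-3,"dy":-58,"dz":10,"twist":0,"fingers":1},
    {"dx":-3,"dy":-58,"dz":21,"twist":0,"fingers":1}
  ]
}}

```text
clock: 18.98
eef_pos: [0.5482, -0.2512, 0.1083]
tool_rot: [-0.6, 0.8, -0.0, -0.0]
ft_force: [-0.5, -0.5, -0.6]
grip_width: 0.0003
grasp_force: 0.0
```

Run:
```python
from h import *
go(c2w(-1,65,108),-106.26); fc()
```

```text
shift [-7.5  0.9  0.3] head -106.26 twist -0.0 q [-0.43  0.5   0.12  1.19 -0.   -1.72] F [-0.5 -0.5 -0.6] w 0.0003 clampxyz [-1.000e-01  5.750e+01  1.083e+02] t 18.9833
Fclamp -0.3 -0.6 -0.6 tq [0.04 0.01 0.  ]
```

Emit:
{"fn": "carry_out", "kwargs": {
  "plan": [
    {"dx":-7,"dy":0,"dz":0,"twist":0,"fingers":1},
    {"dx":-16,"dy":0,"dz":2,"twist":0,"fingers":1},
    {"dx":-25,"dy":0,"dz":6,"twist":0,"fingers":1},
    {"dx":-35,"dy":0,"dz":11,"twist":0,"fingers":1},
    {"dx":-45,"dy":0,"dz":18,"twist":0,"fingers":1}
  ]
}}

```text
clock: 19.4
eef_pos: [0.5611, -0.2064, 0.0915]
tool_rot: [-0.6, 0.8, -0.001, -0.0]
ft_force: [-0.6, -2.7, 1.3]
grip_width: -0.0002
grasp_force: 1.2
```

Run:
```python
from h import *
go(c2w(-1,119,72.6),-106.26); fc()
```

```text
shift [-14.8   0.7  18.8] head -106.21 twist 0.05 q [-0.35  0.5   0.08  1.15 -0.   -1.64] F [-0.6 -2.7  1.3] w -0.0002 clampxyz [ -0.3 104.2  91.5] t 19.4
Fclamp 0.2 -2.8 1.3 tq [-0.55  0.27 -0.01]
```

Emit:
{"fn": "carry_out", "kwargs": {
  "plan": [
    {"dx":-5,"dy":0,"dz":5,"twist":0,"fingers":1},
    {"dx":-9,"dy":0,"dz":10,"twist":0,"fingers":1},
    {"dx":-13,"dy":0,"dz":15,"twist":0,"fingers":1},
    {"dx":-16,"dy":0,"dz":20,"twist":0,"fingers":1},
    {"dx":-19,"dy":0,"dz":25,"twist":0,"fingers":1}
  ]
}}

```text
clock: 19.82
eef_pos: [0.5669, -0.1881, 0.0659]
tool_rot: [-0.601, 0.8, -0.0, 0.0]
ft_force: [-0.3, 0.4, 3.1]
grip_width: 0.0002
grasp_force: 1.5
```

Run:
```python
from h import *
go(c2w(-1,132,44),-106.26); fc()
```

```text
shift [-8.7  1.1 21.9] head -106.17 twist 0.09 q [-0.32  0.52  0.04  1.09  0.   -1.61] F [-0.3  0.4  3.1] w 0.0002 clampxyz [1.000e-01 1.233e+02 6.590e+01] t 19.8167
Fclamp -0.5 0.3 3.1 tq [0.15 0.08 0.07]
```

Emit:
{"fn": "carry_out", "kwargs": {
  "plan": [
    {"dx":-2,"dy":0,"dz":4,"twist":0,"fingers":1},
    {"dx":-4,"dy":0,"dz":8,"twist":0,"fingers":1},
    {"dx":-6,"dy":0,"dz":12,"twist":0,"fingers":1},
    {"dx":-7,"dy":0,"dz":15,"twist":0,"fingers":1},
    {"dx":-8,"dy":0,"dz":18,"twist":0,"fingers":1}
  ]
}}

```text
clock: 20.23
eef_pos: [0.569, -0.1811, 0.0493]
tool_rot: [-0.6, 0.8, -0.001, 0.001]
ft_force: [-4.0, 0.8, 10.2]
grip_width: 0.0003
grasp_force: 4.9
```

Run:
```python
from h import *
go(c2w(-1,134,35),-106.26); fc()
```

```text
shift [-3.3  1.2 14.3] head -106.21 twist 0.05 q [-0.31  0.54  0.02  1.05  0.   -1.6 ] F [-4.   0.8 10.2] w 0.0003 clampxyz [  0.2 130.7  49.3] t 20.2333
Fclamp -4.1 -0.3 10.2 tq [0.3  0.58 0.04]
```

Emit:
{"fn": "carry_out", "kwargs": {
  "plan": [
    {"dx":-1,"dy":0,"dz":3,"twist":0,"fingers":1},
    {"dx":-2,"dy":0,"dz":6,"twist":0,"fingers":1},
    {"dx":-2,"dy":0,"dz":9,"twist":0,"fingers":1},
    {"dx":-3,"dy":0,"dz":11,"twist":0,"fingers":1},
    {"dx":-3,"dy":0,"dz":13,"twist":0,"fingers":1}
  ]
}}

```text
clock: 20.65
eef_pos: [0.57, -0.1775, 0.0356]
tool_rot: [-0.601, 0.8, -0.0, 0.001]
ft_force: [-0.6, 2.3, 3.1]
grip_width: -0.0
grasp_force: 1.8
```

Run:
```python
from h import *
go(c2w(-1,134,32),-106.26); fc()
```

```text
shift [0.4 1.2 3.6] head -106.18 twist 0.08 q [-0.3   0.55  0.    1.02  0.   -1.59] F [-0.6  2.3  3.1] w -0.0 clampxyz [1.000e-01 1.344e+02 3.560e+01] t 20.65
Fclamp -1.2 2.0 3.1 tq [ 0.45 -0.02  0.01]
```

Emit:
{"fn": "carry_out", "kwargs": {
  "plan": [
    {"dx":0,"dy":0,"dz":1,"twist":0,"fingers":1},
    {"dx":0,"dy":0,"dz":2,"twist":0,"fingers":1},
    {"dx":0,"dy":0,"dz":3,"twist":0,"fingers":1},
    {"dx":0,"dy":0,"dz":3,"twist":0,"fingers":1},
    {"dx":0,"dy":0,"dz":3,"twist":0,"fingers":1}
  ]
}}

```text
clock: 21.07
eef_pos: [0.5688, -0.1783, 0.0313]
tool_rot: [-0.6, 0.8, 0.0, -0.001]
ft_force: [-0.4, 0.3, 0.1]
grip_width: 0.0004
grasp_force: 0.0
```

Run:
```python
from h import *
go(c2w(-1,134,32),-106.26); fc()
```

```text
shift [-0.7  0.2 -0.7] head -106.21 twist 0.05 q [-0.3   0.55 -0.    1.02 -0.   -1.59] F [-0.4  0.3  0.1] w 0.0004 clampxyz [ -0.8 133.3  31.3] t 21.0667
Fclamp -0.5 0.1 0.1 tq [ 0.02 -0.03  0.02]
```

Force rose to about 10 N and then fell to 0 with the tip at the locked height, so the handle has snapped over centre. I'll leave the grip and go to the paddle.

Emit:
{"fn": "carry_out", "kwargs": {
  "plan": [
    {"dx":0,"dy":0,"dz":-25,"twist":0,"fingers":1},
    {"dx":0,"dy":0,"dz":-45,"twist":0,"fingers":1},
    {"dx":-10,"dy":20,"dz":-45,"twist":0,"fingers":1},
    {"dx":-20,"dy":42,"dz":-45,"twist":0,"fingers":1},
    {"dx":-29,"dy":59,"dz":-45,"twist":0,"fingers":1}
  ]
}}

```text
clock: 21.48
eef_pos: [0.5196, -0.1335, 0.077]
tool_rot: [-0.6, 0.8, 0.0, -0.0]
ft_force: [-0.8, 0.6, -0.2]
grip_width: 0.0
grasp_force: 0.0
```

Run:
```python
from h import *
go(c2w(-60,162,12),-106.26); fc()
s=snap('scene','s8'); t=snap('top','t8'); w=snap('wrist','w8')
# grip blackness along the locked bar axis
for a in (72,30,2):
    A=np.radians(a); P=[c2w(0,56+r*np.cos(A),45+r*np.sin(A)) for r in (65,80,95,110)]
    print(a,[int(np.mean(s['image'][int(v),int(u)])) for u,v in [proj(s,p) for p in P]])
```

```text
shift [ 0.5 -0.6 65. ] head -106.23 twist 0.03 q [-0.25  0.4  -0.12  1.05 -0.   -1.54] F [-0.8  0.6 -0.2] w 0.0 clampxyz [-60.6 162.5  77. ] t 21.4833
Fclamp -1.0 0.4 -0.2 tq [-0.02  0.01 -0.05]
72 [122, 141, 65, 133]
30 [91, 127, 130, 152]
2 [16, 24, 24, 19]
```

The grip is dark along the 2° line, so the handle is locked. Now the paddle.

Emit:
{"fn": "carry_out", "kwargs": {
  "plan": [
    {"dx":0,"dy":0,"dz":20,"twist":0,"fingers":1},
    {"dx":0,"dy":0,"dz":42,"twist":0,"fingers":1},
    {"dx":0,"dy":0,"dz":58,"twist":0,"fingers":1},
    {"dx":0,"dy":0,"dz":65,"twist":0,"fingers":1},
    {"dx":0,"dy":0,"dz":68,"twist":0,"fingers":1}
  ]
}}

```text
clock: 22.05
eef_pos: [0.5202, -0.1341, 0.0074]
tool_rot: [-0.6, 0.8, 0.001, -0.001]
ft_force: [-0.8, 0.1, 1.1]
grip_width: 0.0
grasp_force: 0.6
```

Emit:
{"fn": "carry_out", "kwargs": {
  "plan": [
    {"dx":0,"dy":0,"dz":1,"twist":0,"fingers":1},
    {"dx":0,"dy":0,"dz":2,"twist":0,"fingers":1},
    {"dx":0,"dy":0,"dz":3,"twist":0,"fingers":1},
    {"dx":0,"dy":0,"dz":4,"twist":0,"fingers":1},
    {"dx":0,"dy":0,"dz":5,"twist":0,"fingers":1}
  ]
}}

```text
clock: 22.47
eef_pos: [0.5219, -0.134, 0.0051]
tool_rot: [-0.601, 0.8, -0.001, 0.001]
ft_force: [0.7, -0.8, 2.2]
grip_width: -0.0002
grasp_force: 1.0
```

```bash
cat >> h.py <<'E'
def handle(s):
    for a in (72,2):
        A=np.radians(a); P=[c2w(0,56+r*np.cos(A),45+r*np.sin(A)) for r in (65,80,95,110)]
        print(a,[int(np.mean(s['image'][int(v),int(u)])) for u,v in [proj(s,p) for p in P]])
E
python3 - <<'E'
from h import *
go(c2w(-60,162,2),-106.26); fc(); handle(snap('scene','s9'))
E
```

```text
shift [0.6 1.8 3.1] head -106.19 twist 0.07 q [-0.25  0.49 -0.2   0.88  0.   -1.54] F [ 0.7 -0.8  2.2] w -0.0002 clampxyz [-58.2 162.6   5.1] t 22.4667
Fclamp 0.9 -0.6 2.2 tq [ 0.03 -0.07  0.03]
72 [126, 141, 64, 136]
2 [24, 3, 6, 17]
```

Emit:
{"fn": "carry_out", "kwargs": {
  "plan": [
    {"dx":0,"dy":1,"dz":1,"twist":0,"fingers":1},
    {"dx":0,"dy":1,"dz":2,"twist":0,"fingers":1},
    {"dx":0,"dy":1,"dz":3,"twist":0,"fingers":1},
    {"dx":0,"dy":1,"dz":4,"twist":0,"fingers":1},
    {"dx":0,"dy":1,"dz":5,"twist":0,"fingers":1}
  ]
}}

```text
clock: 22.93
eef_pos: [0.5203, -0.1334, -0.0008]
tool_rot: [-0.601, 0.8, -0.0, 0.0]
ft_force: [-0.2, 0.7, 2.5]
grip_width: 0.0001
grasp_force: 1.0
```

Run:
```python
from h import *
go(c2w(-60,162,-2),-106.26); fc(); handle(snap('scene','s10'))
```

```text
shift [0.8 0.1 1.2] head -106.17 twist 0.09 q [-0.25  0.49 -0.21  0.87  0.   -1.54] F [-0.2  0.7  2.5] w 0.0001 clampxyz [-59.9 162.8  -0.8] t 22.9333
Fclamp -0.4 0.7 2.5 tq [ 0.1  -0.19  0.07]
72 [125, 139, 72, 132]
2 [74, 45, 83, 75]
```

Emit:
{"fn": "carry_out", "kwargs": {
  "plan": [
    {"dx":0,"dy":0,"dz":-15,"twist":0,"fingers":1},
    {"dx":0,"dy":10,"dz":-35,"twist":0,"fingers":1},
    {"dx":0,"dy":40,"dz":-60,"twist":0,"fingers":1},
    {"dx":0,"dy":75,"dz":-80,"twist":0,"fingers":1},
    {"dx":0,"dy":110,"dz":-100,"twist":0,"fingers":1}
  ]
}}

```text
clock: 23.4
eef_pos: [0.4124, -0.1025, 0.0989]
tool_rot: [-0.6, 0.8, 0.001, -0.001]
ft_force: [-0.0, 0.3, 0.4]
grip_width: -0.0
grasp_force: 0.0
```

Emit:
{"fn": "carry_out", "kwargs": {
  "plan": [
    {"dx":20,"dy":20,"dz":0,"twist":0,"fingers":1},
    {"dx":40,"dy":20,"dz":0,"twist":0,"fingers":1},
    {"dx":60,"dy":20,"dz":0,"twist":0,"fingers":1},
    {"dx":60,"dy":20,"dz":0,"twist":0,"fingers":1},
    {"dx":60,"dy":20,"dz":0,"twist":0,"fingers":1}
  ]
}}

```text
clock: 23.82
eef_pos: [0.3774, -0.1552, 0.0986]
tool_rot: [-0.6, 0.8, 0.001, -0.0]
ft_force: [1.1, -0.6, 0.2]
grip_width: 0.0001
grasp_force: 0.0
```

Run:
```python
from h import *
go(c2w(-200,0,100),-106.26); s=snap('scene','s11'); handle(s); t=snap('top','t11'); w=snap('wrist','w11')
B=lambda x:cv2.cvtColor(x['image'],cv2.COLOR_RGB2BGR)
m=np.zeros((600,800,3),np.uint8)
m[:,:400]=cv2.resize(B(s)[150:285,235:325],(400,600),interpolation=cv2.INTER_CUBIC)
im=B(t)[175:245,205:311]
m[:264,400:]=cv2.resize(im,(400,264),interpolation=cv2.INTER_CUBIC)
m[270:570,400:]=cv2.resize(B(w),(400,300))
cv2.imwrite('pics/m11.png',m)
for q in [(25,-103,32),(-25,-103,32),(-25,-53,32),(25,-53,32)]: print(q,(proj(t,c2w(*q))-[205,175])*400/106+[400,0])
```

```text
shift [101.8   8.9  -1.4] head -106.32 twist -0.06 q [-0.39  0.15 -0.41  1.01  0.   -1.68] F [ 1.1 -0.6  0.2] w 0.0001 clampxyz [-191.   101.8   98.6] t 23.8167
72 [10, 12, 7, 3]
2 [148, 120, 69, 71]
(25, -103, 32) [758.15816816 138.29018447]
(-25, -103, 32) [735.07644201 217.83687928]
(-25, -53, 32) [655.32742287 194.46723685]
(25, -53, 32) [678.67686154 115.24099091]
```

View pics/m11.png

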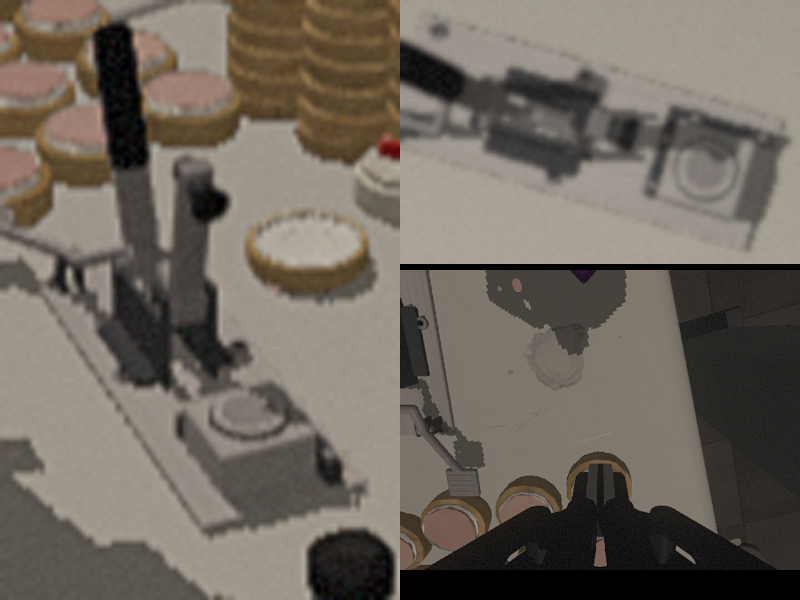

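The handle and jaw stand open. The pot sits square in the corner with its lid down; its top corners, at about (676,113), (758,139), (737,217) and (656,195), match the predicted flush position. The gripper is clear of everything.

```bash
python3 -c "
from workcell import job_done
print(job_done())"
```

```text
the job is handed in; nothing more can be done
None
```

The job is handed in at about 24 s on the robot's clock: the pot sits square and flush in the fence corner, the clamp's pad pressed its lid down, the release lever sprang the clamp open again, and I did not touch the bamboo lid, marker or purple look-alike.

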